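# Stand the fallen jar in its bench holder and unscrew its tight cap

## Task

The square jar has fallen over: stand it upright, cap up, down in the square well of the wooden bench holder, which keeps it from turning. Then unscrew its tight cap (anticlockwise seen from above), stop turning when the threads let go, lift the cap straight off and finish while still holding it level, a couple of centimetres above the mouth of the jar, with the jar left standing in the holder. Do not disturb the other things on the bench.

Things in the scene. Friction and masses are not known exactly. Their poses are not given: they have to be found in the camera images.
- jar: white square plastic jar, 0.24 to 0.42 kg, lying on a flat side, its cap end pointing to the left or left and towards the robot. Body 60 x 60 mm across flats, 72 mm long, then a neck 35 mm wide up to the mouth, 92 mm from the base; 100 mm long with the cap. Origin: centre of its base (30 mm above the bench while it lies); z runs from base to mouth, x and y are square to the flats
- cap: black round ribbed screw cap, 56 mm wide, 24 mm high, 0.07 kg, gripped across any diameter. Origin: centre of its lower rim; z to its closed top. Screwed on, its rim is 76 mm from the jar's base. Three lugs inside stand under ridges of the neck, pressed up by a springy seal (25 N): it turns stiffly (0.2 to 0.4 N m) and cannot be lifted off before it is turned
- cap_top (a point): centre of the cap's top, 24 mm above its rim, 100 mm from the jar's base when screwed on. Turned anticlockwise against the jar by 55 to 70 degrees the cap comes free (it springs up 1.5 mm); after about 85 degrees a stop ends its turn. In the holder the jar itself can turn up to 8 degrees before the well stops it. The cap clears the neck when lifted 16 mm
- jar_mouth (a point): centre of the jar's open mouth, the top of its neck, on its axis 92 mm from the base; z as the jar's
- holder: plywood block 112 x 112 x 40 mm screwed to the bench (fixed) with a square well 64.5 x 64.5 mm, 30 mm deep, open at the top; the well is square to the block's sides. Origin: centre of the underside, on the bench; z up, x and y square to the sides. The jar fits the well in any of its four quarter turns
- holder_well (a point): centre of the floor of the well, 10 mm above the bench; a jar that is fully down has its base here. Keep the arm clear of the big dark green box with organizers on it (270 mm high in all) that stands at the back left of the bench (beyond x = 0.66, y above 0.24) and of the wall cabinets over the back (from x = 0.75)
- yellow_driver: screwdriver with yellow handle, 202 mm long, 28 mm high, lying on the bench; leave it alone
- small_box: small red carton, 26 x 27 x 34 mm; leave it alone
- spool: white spool of line, 53 mm wide, 50 mm high, standing behind; leave it alone
- carton: red carton 46 x 53 x 56 mm, standing behind; leave it alone
- strap: roll of metal strap, 69 mm wide, 19 mm high, lying behind; leave it alone
- tape_measure: dark green tape measure, 32 x 79 x 62 mm, at the right; leave it alone
Not all that is in view belongs to the job. What is shaped like the cap but red is not meant. There is more than one size of the jar; the one meant has the size given above.

How it is judged:
By the outcome, as a careful person would: the job done as asked, in the order asked, and still so for the second after the job is handed in, while the arm keeps its last pose, push and grip.
It also fails if it takes over 53 s, if anything falls off the work surface, if the arm or the gripper's body presses on something with over 40 N, if the wrist force passes 120 N, or if a joint passes its speed limit or range.

## Robot

A 7-joint arm with a two-finger parallel gripper is mounted at the origin on a cart in front of the work surface, level with it; the furniture and walls round the work are solid. World frame = base frame: x ahead of the robot, y to its left, z up, the work surface at z = 0. Lengths are in m, angles in rad, forces in N, time in s.
With the tool pointing down it reaches from about 0.4 to 0.85 m from the base axis. Payload 10.4 kg.
Tool frame: the origin (TCP) lies between the finger pads; the fingertips stand ahead of it and the grasp point (between the pads) lies 5 mm behind it (manip.tip_extent is the z of the fingertips in the tool frame, in m); z points along the fingers, y is the line along which they close (so a half turn about z gives the same grasp; the last joint's range is limited). The gripper opens to 85 mm and grips with 20 to 120 N. Pads are 22 mm wide; open, the fingers measure 114 mm over their backs; the gripper's body (76 mm by 85 mm) begins 54 mm behind the grasp point. The pads swing forward as they close: fully open they stand 13 mm farther back than shut.
Start: joints at [1.303, 0.332, -0.065, 1.46, 0.022, 1.35, -0.088], TCP at [0.151, -0.606, 0.245] pointing down, gripper open.
Joint ranges: [-2.6, 2.6], [-0.5, 2.12], [-1.47, 1.34], [0.16, 2.42], [-1.27, 4.41], [0.06, 2.06], [-2.6, 2.6]. Speed limits (rad/s): [2.22, 2.22, 2.79, 2.79, 3.14, 3.14, 3.14].

## Interface

Orientations are given as a unit quaternion [x, y, z, w].
In Python, from workcell import status, viewer, manip gives the robot as it stands.
- The arm moves only by the tool play_rows, never from a script. Its argument "plan" is one flat list of numbers, 7 for each row, row after row: the turn, a rotation vector about the tool's x, y, z in degrees, then the shift along the tool's x, y, z in m, then the opening, from 0 (shut) to 1 (fully open). In form: [ax, ay, az, dx, dy, dz, grip, ax, ay, az, dx, dy, dz, grip, ...]. A call has 1 to 20 rows; each row is the pose to reach, as a shift and turn from the pose commanded when the call began, along the tool's axes at that moment; what a row does not reach only later rows make up. A row lasts 1/8 s, in which the tool goes at most 62.5 mm and 10.7 degrees, less where a joint would pass 70% of its speed; a pose out of reach is approached as far as the arm can. A call with a gripper value outside its range is refused whole. The fingers move at their own pace and stop on an object; "squeeze" is the grip in N (left out, the last holds). Time passes only in rows, so rows that repeat a pose let the fingers close. It gives the time, the measured TCP pose, the force, the opening and the grip force at its end, in the units of the state.
- status.get_obs(): the state, without advancing time (a new reading comes with each control period).
- viewer.camera(name): name is "side" or "top" or "wrist"; returns the picture (400x640x3 uint8, red, green, blue); there is no depth.
- viewer.camera_model(name): a dict with "fx", "fy", "cx", "cy" (pixels), "R" (3x3) and "t" (3): a world point X has camera coordinates R X + t. Camera axes: x right, y down, z forward; pixel columns grow to the right and rows downward; lengths in m; the calibration is good to about 2 mm. The wrist camera is an equidistant fisheye: a pixel r from the principal point sees the ray r / f radians off the axis. A picture is of the moment at which its call begins: read the wrist's pose just before it. camera_model takes no time and is no camera call; for the wrist camera it gives the pose at the moment of the call.
- manip.hand_in(): hands the job in; it is judged then, once.
The state is a dict: "clock": time; "joint_pos": joint angles; "joint_velocities": joint speeds; "tau": joint torques, N m; "position": TCP position; "ee_rot": TCP orientation; "ft_force": force on the tool from outside, world axes, zero at the start; "torque": the same for the moment, N m; "grip_width": opening from 0.0 (shut) to 1.0 (fully open); "grasp_force": force on a finger pad.
Only numpy, scipy, OpenCV 4.12 (cv2) and the standard library are available. Lean on these libraries where they do the work, as an engineer would, in place of code of your own. Each camera call takes 0.05 s, during which the arm holds its last target. There are 200 camera calls.

## Working session

There is one attempt and no reset: what is moved stays moved. The work goes in short steps, Python scripts to look and compute and a tool call to move; the robot and the scene stay as the last step left them, time stands still between calls to the robot, and variables do not carry over. Pictures are saved under pics/ and viewed, at most 10 in all, crops included, and the job is handed in when it is done.

Besides the shell and the picture viewer there is one more tool, called after "Request:" as name(argument=value, ...) on one line, values as JSON. play_rows: Moves the arm, as the interface text tells. Its arguments: {"type":"object","properties":{"plan":{"type":"array","items":{"type":"number"}},"squeeze":{"type":"number"}},"required":["plan"]}

```bash
ls; mkdir -p pics
python3 - <<'E'
from workcell import status, viewer, manip
import cv2,numpy as np
o=status.get_obs();print(o, manip.tip_extent)
for n in("top","side"):
    im=viewer.camera(n);cv2.imwrite(f"pics/{n}0.png",im[:,:,::-1]);m=viewer.camera_model(n);print(n,m)
E
```

```text
pics
{'clock': 0.0, 'joint_pos': array([ 1.30340808,  0.33284983, -0.06471236,  1.46092188,  0.02161576,
        1.34990373, -0.08852688]), 'joint_velocities': array([-0.00097084, -0.00068914,  0.00165951,  0.00030963, -0.00025495,
        0.00120057,  0.00029945]), 'tau': array([-1.20097655e-03, -6.25448298e+01,  4.81948885e-02, -3.91598904e+01,
        1.60377729e-02,  1.00644995e-02, -3.34780839e-05]), 'position': array([ 0.1513831 , -0.60603044,  0.244539  ]), 'ee_rot': array([ 9.92518406e-01,  1.22093130e-01, -1.22137928e-04, -6.82460377e-04]), 'ft_force': array([ 0.14905045, -0.32926668,  0.83802839]), 'torque': array([ 0.04338677, -0.00427211, -0.05924634]), 'grasp_force': 0.0, 'grip_width': 1.000281358190156} 0.014
top {'fx': 395.0399660293764, 'fy': 395.0399660293764, 'cx': 319.8624028450509, 'cy': 197.2418809431589, 'R': array([[-0.00306002, -0.99993627, -0.01086735],
       [-0.99823818,  0.00369841, -0.05921874],
       [ 0.05925516,  0.01066699, -0.99818588]]), 't': array([-0.09123372,  0.57575846,  1.099364  ])}
side {'fx': 499.5895081476639, 'fy': 499.5895081476639, 'cx': 329.81091324577005, 'cy': 200.95073462266325, 'R': array([[-0.88835078, -0.45916135,  0.00193843],
       [-0.23334275,  0.44781006, -0.86314385],
       [ 0.39545424, -0.76722683, -0.50495439]]), 't': array([0.4710796 , 0.2423152 , 0.97379314])}
```

View pics/top0.png

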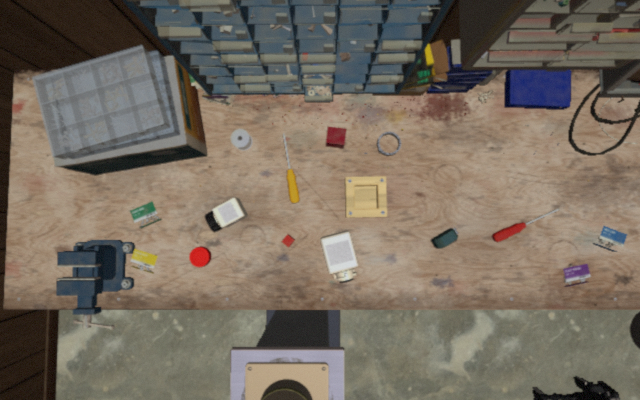

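View pics/side0.png

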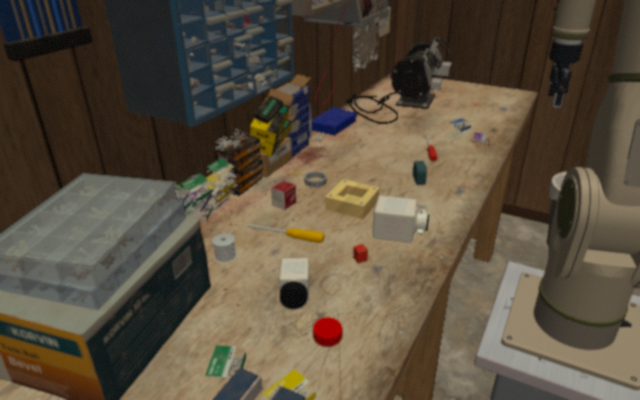

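The top view shows the target jar at about (225,213), with its black cap at its lower left (213,220), and the holder at (366,197). The larger jar is at (340,255), the driver at (292,185) and the red cap at (200,257). The side view agrees: jar at (294,280), holder at (352,197).

```bash
cat > h.py <<'E'
import cv2,numpy as np
from workcell import status, viewer, manip
def ray(m,uv):
    d=np.array([(uv[0]-m['cx'])/m['fx'],(uv[1]-m['cy'])/m['fy'],1.]);R=np.array(m['R']);return -R.T@m['t'],R.T@d
def onz(m,uv,z):
    c,d=ray(m,uv);return c+d*(z-c[2])/d[2]
def proj(m,X):
    p=np.array(m['R'])@X+m['t'];return np.array([m['fx']*p[0]/p[2]+m['cx'],m['fy']*p[1]/p[2]+m['cy']])
E
python3 - <<'E'
from h import *
m=viewer.camera_model("top");im=cv2.imread("pics/top0.png");hsv=cv2.cvtColor(im,cv2.COLOR_BGR2HSV)
print("cam",ray(m,(0,0))[0])
def blob(mask,x0,y0,x1,y1,z,name):
    k=np.zeros_like(mask);k[y0:y1,x0:x1]=mask[y0:y1,x0:x1]
    c=max(cv2.findContours(k,0,1)[0],key=cv2.contourArea)
    pts=np.array([onz(m,p[0],z)[:2] for p in c],np.float32)
    r=cv2.minAreaRect(pts*1000);print(name,cv2.contourArea(c),r);print(cv2.boxPoints(r).round(1).tolist())
    return k
h,s,v=cv2.split(hsv)
a=blob(((s<70)&(v>150)).astype(np.uint8)*255,195,190,255,240,.06,"white")
b=blob((v<60).astype(np.uint8)*255,200,200,235,238,.03,"black")
c=blob(((h>15)&(h<32)&(s>80)&(v>170)).astype(np.uint8)*255,340,170,395,225,.04,"holder")
ov=im.copy();ov[a>0]=(0,0,255);ov[b>0]=(255,0,0);ov[c>0]=(0,255,0)
A=lambda i:np.hstack([cv2.resize(i[185:245,190:260],None,fx=5,fy=5,interpolation=2),cv2.resize(i[170:230,335:405],None,fx=5,fy=5,interpolation=2)])
cv2.imwrite("pics/ov.png",np.vstack([A(im),A(ov)]))
E
```

```text
cam [ 0.5093219  -0.1050842   1.13047384]
white 534.5 ((532.9515380859375, 157.92410278320312), (59.404518127441406, 73.39991760253906), 28.24991798400879)
[[489.3999938964844, 176.1999969482422], [524.2000122070312, 111.5], [576.5, 139.6999969482422], [541.7000122070312, 204.3000030517578]]
black 119.5 ((507.4450988769531, 207.134521484375), (54.2084846496582, 24.31992530822754), 28.69449234008789)
[[477.79998779296875, 204.8000030517578], [489.5, 183.5], [537.0999755859375, 209.5], [525.4000244140625, 230.8000030517578]]
holder 1573.0 ((575.7762451171875, -222.0092010498047), (112.90486145019531, 113.52372741699219), 89.75404357910156)
[[518.7999877929688, -278.20001220703125], [632.2999877929688, -278.70001220703125], [632.7999877929688, -165.8000030517578], [519.2999877929688, -165.3000030517578]]
```

View pics/ov.png

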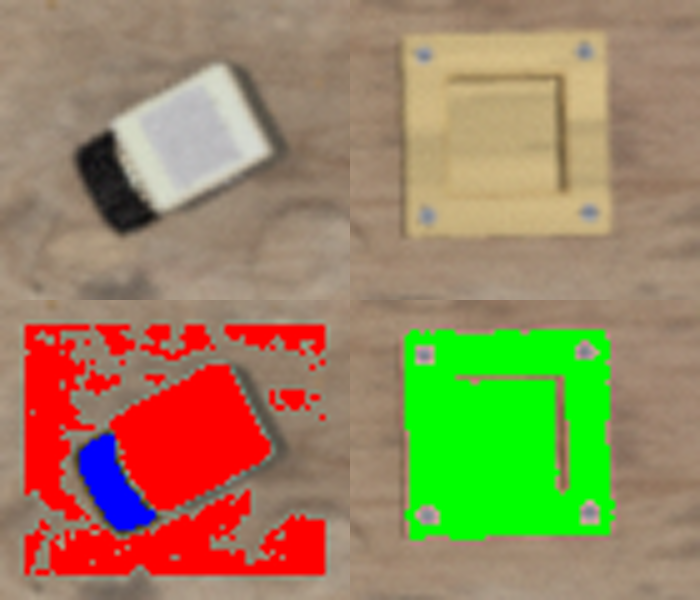

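```bash
cat >> h.py <<'E'
from scipy.spatial.transform import Rotation as Ro
def frame(y,z):
    z=np.array(z,float);z/=np.linalg.norm(z);y=np.array(y,float);y-=z*(y@z);y/=np.linalg.norm(y);return np.c_[np.cross(y,z),y,z]
def delta(G,R,label="",obs=None,back=.005):
    """grasp point G, tool axes R -> turn (deg), shift in present tool axes"""
    o=obs or status.get_obs();Rc=Ro.from_quat(o['ee_rot']);T=np.array(G)+back*R[:,2]
    print(label,(Rc.inv()*Ro.from_matrix(R)).as_rotvec(degrees=True).round(2).tolist(),Rc.inv().apply(T-o['position']).round(4).tolist())
def show():
    o=status.get_obs();print(o['clock'],o['position'].round(4),o['joint_pos'].round(3),o['ft_force'].round(1),o['torque'].round(2),o['grip_width'],o['grasp_force']);print(Ro.from_quat(o['ee_rot']).as_matrix().round(3).tolist())
a=np.array([-.474,.881,0]);a/=np.linalg.norm(a)
Z=np.array([0,0,1.]);Y=np.array([0,1.,0]);X=np.array([1.,0,0])
th=np.radians(30)
Rlie=frame(np.cross(a,Z),-Z*np.cos(th)-a*np.sin(th))   # y ~ (.88,.47)
Rup=frame(-Y,X*np.cos(th)-Z*np.sin(th))
E
python3 - <<'E'
from h import *
print(Rlie.round(3).tolist())
G=np.array([.5263,.170,.033])
delta(G-Rlie[:,2]*.12,Rlie,"pre");delta(G,Rlie,"grasp")
# cross-check jar with side view
ms=viewer.camera_model("side")
b=np.array([.550,.126,.03])
print(proj(ms,b+.1*a),proj(ms,b),proj(ms,np.array([.576,-.222,.04])))
E
```

```text
[[-0.41, 0.881, 0.237], [0.763, 0.474, -0.44], [-0.5, -0.0, -0.866]]
pre [-27.27, -21.23, -101.56] [0.5377, -0.7176, 0.1129]
grasp [-27.27, -21.23, -101.56] [0.5524, -0.6594, 0.2168]
[292.76095545 299.0392887 ] [294.95704568 267.82952808] [352.50472868 191.33010141]
```

Request:
play_rows(plan=[-27.27,-21.23,-101.56,0.5377,-0.7176,0.06,1,-27.27,-21.23,-101.56,0.5377,-0.7176,0.06,1,-27.27,-21.23,-101.56,0.5377,-0.7176,0.06,1,-27.27,-21.23,-101.56,0.5377,-0.7176,0.06,1,-27.27,-21.23,-101.56,0.5377,-0.7176,0.06,1,-27.27,-21.23,-101.56,0.5377,-0.7176,0.06,1,-27.27,-21.23,-101.56,0.5377,-0.7176,0.06,1,-27.27,-21.23,-101.56,0.5377,-0.7176,0.06,1,-27.27,-21.23,-101.56,0.5377,-0.7176,0.06,1,-27.27,-21.23,-101.56,0.5377,-0.7176,0.06,1,-27.27,-21.23,-101.56,0.5377,-0.7176,0.06,1,-27.27,-21.23,-101.56,0.5377,-0.7176,0.06,1,-27.27,-21.23,-101.56,0.5377,-0.7176,0.06,1,-27.27,-21.23,-101.56,0.5377,-0.7176,0.06,1,-27.27,-21.23,-101.56,0.5377,-0.7176,0.1129,1,-27.27,-21.23,-101.56,0.5377,-0.7176,0.1129,1,-27.27,-21.23,-101.56,0.5377,-0.7176,0.1129,1,-27.27,-21.23,-101.56,0.5377,-0.7176,0.1129,1,-27.27,-21.23,-101.56,0.5377,-0.7176,0.1129,1], squeeze=60)

```text
clock: 2.48
position: [0.4998, 0.2187, 0.1337]
ee_rot: [0.496, 0.828, -0.133, 0.224]
ft_force: [0.3, -1.1, -0.5]
grip_width: 1.003
grasp_force: 0.0
```

Run:
```python
from h import *
show()
G=np.array([.5263,.170,.033])
delta(G-Rlie[:,2]*.12,Rlie,"pre");delta(G,Rlie,"grasp")
```

```text
2.475 [0.4998 0.2187 0.1337] [ 0.097  0.607 -1.135  1.773  0.983  1.532 -0.822] [ 0.3 -1.1 -0.5] [0.45 0.2  0.01] 1.0027360697853387 0.0
[[-0.407, 0.882, 0.238], [0.763, 0.472, -0.442], [-0.502, 0.002, -0.865]]
pre [0.02, 0.16, -0.14] [0.0023, 0.0002, -0.0001]
grasp [0.02, 0.16, -0.14] [0.0027, 0.0002, 0.1199]
```

Request:
play_rows(plan=[0,0,0,0.002,0,0.05,1,0,0,0,0.002,0,0.09,1,0,0,0,0.002,0,0.11,1,0,0,0,0.002,0,0.12,1,0,0,0,0.002,0,0.12,1,0,0,0,0.002,0,0.12,0.3,0,0,0,0.002,0,0.12,0.3,0,0,0,0.002,0,0.12,0.3,0,0,0,0.002,0,0.12,0.3,0,0,0,0.002,0,0.12,0.3,0,0,0,0.002,0,0.12,0.3,0,0,0,0.002,0,0.12,0.3], squeeze=70)

```text
clock: 3.98
position: [0.5271, 0.1699, 0.0287]
ee_rot: [0.495, 0.829, -0.132, 0.223]
ft_force: [-1.8, 2.3, 4.6]
grip_width: 0.695
grasp_force: 76.3
```

Run:
```python
from h import *
show()
cv2.imwrite("pics/side1.png",cv2.resize(viewer.camera("side")[:,:,::-1][150:350,180:460],None,fx=2,fy=2))
o=status.get_obs();Rc=Ro.from_quat(o['ee_rot']).as_matrix()
print("lift(tool)",(Rc.T@[0,0,.15]).round(4))
```

```text
3.975 [0.5271 0.1699 0.0287] [ 0.122  0.729 -1.02   1.853  1.134  1.379 -0.878] [-1.8  2.3  4.6] [ 0.22  0.37 -0.05] 0.6952855504133775 76.27883791923523
[[-0.41, 0.88, 0.239], [0.762, 0.475, -0.44], [-0.501, 0.001, -0.865]]
lift(tool) [-0.0752  0.0002 -0.1298]
```

View pics/side1.png

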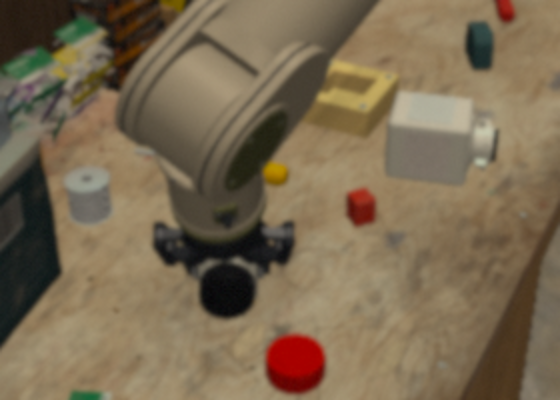

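Run:
```python
from h import *
G=np.array([.573,-.222,.052+.010+.12])
delta(G,Rup,"hover")
o=status.get_obs();Rc=Ro.from_quat(o['ee_rot']);v=(Rc.inv()*Ro.from_matrix(Rup)).as_rotvec()
for t in(.25,.5,.75):
    R=(Rc*Ro.from_rotvec(v*t)).as_matrix();print(t,R[:,2].round(2),"jar axis",(R@(Rc.as_matrix().T@a)).round(2))
```

```text
hover [-32.66, 53.42, 122.4] [-0.3948, -0.1417, 0.0541]
0.25 [ 0.33 -0.19 -0.93] jar axis [-0.14  0.95  0.29]
0.5 [ 0.5   0.   -0.86] jar axis [0.09 0.77 0.63]
0.75 [ 0.71  0.07 -0.7 ] jar axis [0.14 0.41 0.9 ]
```

Request:
play_rows(plan=[0,0,0,-0.025,0,-0.043,0.3,0,0,0,-0.05,0,-0.086,0.3,0,0,0,-0.075,0,-0.13,0.3,-32.66,53.42,122.4,-0.3948,-0.1417,0.0541,0.3,-32.66,53.42,122.4,-0.3948,-0.1417,0.0541,0.3,-32.66,53.42,122.4,-0.3948,-0.1417,0.0541,0.3,-32.66,53.42,122.4,-0.3948,-0.1417,0.0541,0.3,-32.66,53.42,122.4,-0.3948,-0.1417,0.0541,0.3,-32.66,53.42,122.4,-0.3948,-0.1417,0.0541,0.3,-32.66,53.42,122.4,-0.3948,-0.1417,0.0541,0.3,-32.66,53.42,122.4,-0.3948,-0.1417,0.0541,0.3,-32.66,53.42,122.4,-0.3948,-0.1417,0.0541,0.3,-32.66,53.42,122.4,-0.3948,-0.1417,0.0541,0.3,-32.66,53.42,122.4,-0.3948,-0.1417,0.0541,0.3,-32.66,53.42,122.4,-0.3948,-0.1417,0.0541,0.3,-32.66,53.42,122.4,-0.3948,-0.1417,0.0541,0.3,-32.66,53.42,122.4,-0.3948,-0.1417,0.0541,0.3,-32.66,53.42,122.4,-0.3948,-0.1417,0.0541,0.3,-32.66,53.42,122.4,-0.3948,-0.1417,0.0541,0.3,-32.66,53.42,122.4,-0.3948,-0.1417,0.0541,0.3])

```text
clock: 6.52
position: [0.5822, -0.2409, 0.1848]
ee_rot: [0.874, 0.007, 0.486, -0.012]
ft_force: [2.8, -0.8, -0.8]
grip_width: 0.694
grasp_force: 83.1
```

Run:
```python
from h import *
show()
delta([.573,-.222,.182],Rup,"hover")
t=viewer.camera("top")[:,:,::-1];s=viewer.camera("side")[:,:,::-1]
cv2.imwrite("pics/top2.png",t);cv2.imwrite("pics/side2.png",s)
cv2.imwrite("pics/both2.png",np.hstack([cv2.resize(t[130:270,290:430],(400,400)),cv2.resize(s[90:230,280:420],(400,400))]))
```

```text
6.525 [ 0.5822 -0.2409  0.1848] [ 1.903  0.553 -1.467  2.206 -1.266  0.065  0.392] [ 2.8 -0.8 -0.8] [-0.15  0.73 -0.25] 0.6944503918117035 83.10504913330078
[[0.528, 0.023, 0.849], [0.0, -1.0, 0.027], [0.849, -0.014, -0.528]]
hover [-1.55, 1.88, -0.02] [-0.0071, -0.0189, -0.0009]
```

View pics/both2.png

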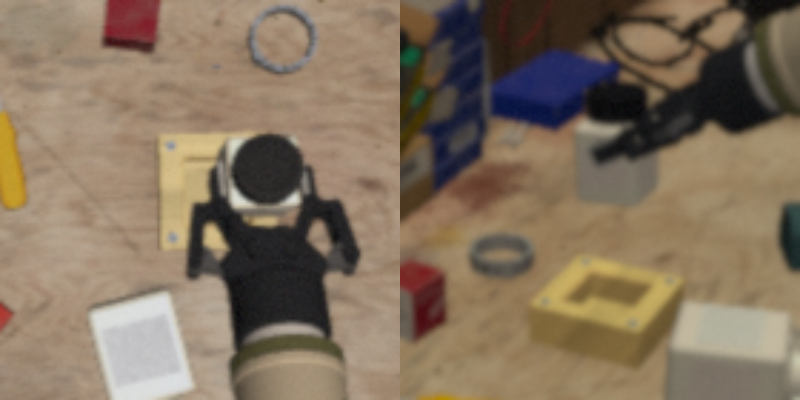

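Jar held well upright, cap up, but off by 19 mm right of the well: joints 3, 5 and 6 sit at their limits. I go through an easier pose to unwind the arm.

```bash
cat >> h.py <<'E'
def head(az,dip):
    az,dip=np.radians([az,dip]);r=np.array([np.cos(az),np.sin(az),0]);return frame(np.cross(r,Z),r*np.cos(dip)-Z*np.sin(dip))
E
python3 - <<'E'
from h import *
print(head(0,30).round(2).tolist(),Rup.round(2).tolist())
delta([.5,-.25,.25],head(-30,75),"A")
E
```

```text
[[0.5, 0.0, 0.87], [0.0, -1.0, 0.0], [0.87, 0.0, -0.5]] [[0.5, -0.0, 0.87], [0.0, -1.0, 0.0], [0.87, 0.0, -0.5]]
A [-19.8, -41.81, 25.16] [0.0079, 0.0075, -0.1011]
```

Request:
play_rows(plan=[-19.8,-41.8,25.2,0.008,0.0075,-0.101,0.3,-19.8,-41.8,25.2,0.008,0.0075,-0.101,0.3,-19.8,-41.8,25.2,0.008,0.0075,-0.101,0.3,-19.8,-41.8,25.2,0.008,0.0075,-0.101,0.3,-19.8,-41.8,25.2,0.008,0.0075,-0.101,0.3,-19.8,-41.8,25.2,0.008,0.0075,-0.101,0.3,-19.8,-41.8,25.2,0.008,0.0075,-0.101,0.3,-19.8,-41.8,25.2,0.008,0.0075,-0.101,0.3])

```text
clock: 7.62
position: [0.4853, -0.2445, 0.2539]
ee_rot: [0.956, -0.26, 0.132, 0.037]
ft_force: [1.6, 3.0, -5.5]
grip_width: 0.695
grasp_force: 86.0
```

Run:
```python
from h import *
show()
delta([.5,-.25,.25],head(-30,75),"A")
```

```text
7.625 [ 0.4853 -0.2445  0.2539] [ 2.222 -0.5   -1.469  1.842 -0.607  1.123 -1.199] [ 1.6  3.  -5.5] [ 0.07 -0.05  0.08] 0.69535293763939 85.97022771835327
[[0.83, -0.506, 0.234], [-0.487, -0.862, -0.139], [0.272, 0.001, -0.962]]
A [0.17, -0.77, -0.38] [0.0137, -0.0027, 0.013]
```

```bash
cat > kin.py <<'E'
import numpy as np,itertools
from scipy.spatial.transform import Rotation as Ro
from scipy.optimize import least_squares
D=[([1.30340808,.33284983,-.06471236,1.46092188,.02161576,1.34990373,-.08852688],[.1513831,-.60603044,.244539],Ro.from_quat([.992518,.122093,-.000122,-.000682]).as_matrix()),
([.097,.607,-1.135,1.773,.983,1.532,-.822],[.4998,.2187,.1337],[[-.407,.882,.238],[.763,.472,-.442],[-.502,.002,-.865]]),
([.122,.729,-1.02,1.853,1.134,1.379,-.878],[.5271,.1699,.0287],[[-.41,.88,.239],[.762,.475,-.44],[-.501,.001,-.865]]),
([1.903,.553,-1.467,2.206,-1.266,.065,.392],[.5822,-.2409,.1848],[[.528,.023,.849],[0,-1,.027],[.849,-.014,-.528]]),
([2.222,-.5,-1.469,1.842,-.607,1.123,-1.199],[.4853,-.2445,.2539],[[.83,-.506,.234],[-.487,-.862,-.139],[.272,.001,-.962]])]
def fk(q,s,L,end):
    R=np.eye(3);p=np.zeros(3)
    for i in range(7):
        R=R@Ro.from_euler('z' if i%2==0 else 'y',s[i]*q[i]).as_matrix()
        p=p+R@L[i]
    return p,R@end
def ends(s): # tool fixed rotation from sample 0
    return fk(D[0][0],s,np.zeros((7,3)),np.eye(3))[1].T@D[0][2]
if __name__=="__main__":
    res=[]
    for s in itertools.product([1,-1],[1],[1,-1],[1,-1],[1,-1],[1,-1],[1,-1]):
        E=ends(s);e=max(np.abs(fk(q,s,np.zeros((7,3)),E)[1]-np.array(R)).max() for q,p,R in D);res.append((e,s,E))
    res.sort(key=lambda r:r[0])
    for r in res[:3]:print(r[0],r[1],r[2].round(3).tolist())
    s,E=res[0][1:]
    def L(x):
        M=np.zeros((7,3));M[0,2]=x[0];M[2]=[x[2],0,x[1]];M[4]=[x[4],0,x[3]];M[3]=[x[7],0,0];M[6,2]=x[5];M[1]=[x[6],0,0];M[5]=[x[8],0,0];return M
    f=lambda x:np.concatenate([fk(q,s,L(x),E)[0]-p for q,p,R in D]+[1e-3*x[[2,4,6,7,8]]])
    r=least_squares(f,[.3,.4,0,.4,0,.2,0,0,0]);print(r.x.round(4),np.abs(r.fun).max())
    np.savez("kin.npz",s=s,E=E,L=L(r.x))
E
python3 kin.py
```

```text
0.001271866693630509 (-1, 1, -1, 1, -1, 1, -1) [[-0.0, -1.0, -0.0], [1.0, -0.0, 0.0], [-0.0, -0.0, 1.0]]
1.0295996146017794 (-1, 1, -1, -1, 1, 1, 1) [[0.003, 0.976, 0.217], [1.0, -0.007, 0.018], [0.019, 0.217, -0.976]]
1.035933680010817 (1, 1, 1, 1, 1, 1, -1) [[-0.618, 0.786, -0.002], [-0.786, -0.618, 0.001], [-0.001, 0.003, 1.0]]
[ 0.267   0.4462 -0.0438  0.4971  0.0046  0.3406  0.0296 -0.0072 -0.0062] 0.04145233382242075
```

```bash
cat > fit.py <<'E'
from kin import *
import sys
z=np.load("kin.npz");s,E=z['s'],z['E']
def fit(free,lam=1e-3,DD=D):
    def L(x):
        M=np.zeros(21);M[free]=x;return M.reshape(7,3)
    f=lambda x:np.concatenate([fk(q,s,L(x),E)[0]-p for q,p,R in DD]+[lam*x])
    x0=np.where(np.isin(free,[2,8,14,20]),.3,0.);r=least_squares(f,x0);return L(r.x),np.abs(r.fun[:3*len(DD)]).max()
names=[f"{i}{c}" for i in range(7) for c in 'xyz']
base=[2,8,14,20]
if __name__=="__main__":
    print("base",fit(base)[1])
    out=[]
    for k in (1,2,3):
        for ex in itertools.combinations([i for i in range(18) if i not in base and i!=5 and i!=11 and i!=17],k):
            if k==3 and len(out)and out[0][0]<.0015: break
            M,e=fit(base+list(ex));out.append((e,[names[i] for i in ex],M))
        out.sort(key=lambda t:t[0])
        for o in out[:5]:print(k,o[0].round(4),o[1],[o[2].ravel()[i].round(4) for i in base+[names.index(n) for n in o[1]]])
    np.savez("kin2.npz",s=s,E=E,L=out[0][2])
E
time python3 fit.py
```

```text
base 0.03837395180780201
1 0.019 ['2y'] [np.float64(0.2535), np.float64(0.4474), np.float64(0.4731), np.float64(0.3276), np.float64(-0.0323)]
1 0.019 ['3y'] [np.float64(0.2535), np.float64(0.4474), np.float64(0.4731), np.float64(0.3276), np.float64(-0.0323)]
1 0.0221 ['4y'] [np.float64(0.2383), np.float64(0.4615), np.float64(0.4686), np.float64(0.3336), np.float64(-0.0215)]
1 0.0221 ['5y'] [np.float64(0.2383), np.float64(0.4615), np.float64(0.4686), np.float64(0.3336), np.float64(-0.0215)]
1 0.0222 ['0y'] [np.float64(0.2479), np.float64(0.4616), np.float64(0.5016), np.float64(0.3313), np.float64(-0.0403)]
2 0.0005 ['0y', '2y'] [np.float64(0.2581), np.float64(0.4487), np.float64(0.4903), np.float64(0.329), np.float64(-0.0221), np.float64(-0.0235)]
2 0.0005 ['1y', '2y'] [np.float64(0.2581), np.float64(0.4487), np.float64(0.4903), np.float64(0.329), np.float64(-0.0221), np.float64(-0.0235)]
2 0.0005 ['0y', '3y'] [np.float64(0.2581), np.float64(0.4487), np.float64(0.4903), np.float64(0.329), np.float64(-0.0221), np.float64(-0.0235)]
2 0.0005 ['1y', '3y'] [np.float64(0.2581), np.float64(0
[... 293 characters left out ...]
), np.float64(0.4903), np.float64(0.329), np.float64(-0.0221), np.float64(-0.0235)]
3 0.0005 ['1y', '2y'] [np.float64(0.2581), np.float64(0.4487), np.float64(0.4903), np.float64(0.329), np.float64(-0.0221), np.float64(-0.0235)]
3 0.0005 ['0y', '3y'] [np.float64(0.2581), np.float64(0.4487), np.float64(0.4903), np.float64(0.329), np.float64(-0.0221), np.float64(-0.0235)]
3 0.0005 ['1y', '3y'] [np.float64(0.2581), np.float64(0.4487), np.float64(0.4903), np.float64(0.329), np.float64(-0.0221), np.float64(-0.0235)]
3 0.0109 ['2y', '3x'] [np.float64(0.2637), np.float64(0.4807), np.float64(0.4823), np.float64(0.3354), np.float64(-0.0328), np.float64(0.0366)]
real	0m0.715s
user	0m1.253s
sys	0m0.051s
```

```bash
cat > sim.py <<'E'
from kin import *
from scipy.spatial.transform import Slerp
z=np.load("kin2.npz");s,E,L=z['s'],z['E'],z['L']
lo=np.array([-2.6,-.5,-1.47,.16,-1.27,.06,-2.6]);hi=np.array([2.6,2.12,1.34,2.42,4.41,2.06,2.6])
FK=lambda q:fk(q,s,L,E)
def err(q,T,R):
    p,Rq=FK(q);return np.r_[T-p,Ro.from_matrix(R@Rq.T).as_rotvec()*.3]
def jac(q,T,R):
    return np.array([(err(q+d,T,R)-err(q-d,T,R))/2e-5 for d in np.eye(7)*1e-5]).T
def go(q,T,R,n=12,lam=.02,null=0.):
    """follow straight line/slerp by damped least squares from q"""
    p0,R0=FK(q);v=Ro.from_matrix(R0.T@R).as_rotvec()
    for t in np.linspace(0,1,n+1)[1:]:
        Tt=p0+(T-p0)*t;Rt=R0@Ro.from_rotvec(v*t).as_matrix()
        for _ in range(4):
            J=-jac(q,Tt,Rt);q=np.clip(q+J.T@np.linalg.solve(J@J.T+lam**2*np.eye(6),err(q,Tt,Rt)),lo,hi)
    return q,np.linalg.norm(err(q,T,R))
def solve(T,R,n=60,seed=0):
    g=np.random.default_rng(seed);out=[]
    for _ in range(n):
        r=least_squares(lambda q:np.r_[err(q,T,R),.0005*(q-(lo+hi)/2)/(hi-lo)],g.uniform(lo,hi),bounds=(lo,hi))
        if np.linalg.norm(err(r.x,T,R))<.003:
            out.append((np.min(np.minimum(r.x-lo,hi-r.x)),r.x))
    return sorted(out,key=lambda t:-t[0])
E
python3 - <<'E'
from sim import *;from h import head,Rlie,a,Z
T=lambda G,R:np.array(G)+.005*R[:,2]
q2=np.array(D[2][0]);q3=np.array(D[3][0]);q4=np.array(D[4][0])
p,R=FK(q2)
qa,e=go(q2,p+[0,0,.15],R);print("lift",qa.round(2),e)
R=head(0,30);qb,e=go(qa,T([.573,-.222,.182],R),R);print("sim q3",qb.round(2),e)
R=head(-30,75);qc,e=go(q3,T([.5,-.25,.25],R),R);print("sim q4",qc.round(2),e)
for az in(0,90,-90,180):
  for z in(.182,.062):
    r=np.array([np.cos(np.radians(az)),np.sin(np.radians(az)),0]);R=head(az,30);o=solve(T(np.array([.576,-.222,z])-.003*r,R),R)
    print(az,z,len(o),[(round(m,2),x.round(2).tolist()) for m,x in o[:2]])
E
```

```text
lift [ 0.24  0.52 -1.17  1.76  0.95  1.52 -0.67] 4.923179211752819e-10
sim q3 [ 1.83  0.32 -1.3   2.26 -1.27  0.29  0.75] 0.15339699837304016
sim q4 [ 1.52  0.13 -1.21  1.81  0.2   1.03 -1.85] 2.4061551373886654e-07
0 0.182 36 [(np.float64(0.09), [0.49, 0.07, 0.03, 2.33, 4.25, 0.51, 0.8]), (np.float64(0.09), [0.49, 0.07, 0.03, 2.33, 4.25, 0.51, 0.8])]
0 0.062 44 [(np.float64(0.06), [0.31, 0.4, 0.22, 2.36, 3.88, 0.77, 1.19]), (np.float64(0.06), [0.31, 0.4, 0.22, 2.36, 3.88, 0.77, 1.19])]
90 0.182 28 [(np.float64(0.34), [0.95, 0.87, -0.49, 1.2, -0.5, 1.72, 0.58]), (np.float64(0.34), [0.95, 0.87, -0.49, 1.2, -0.5, 1.72, 0.58])]
90 0.062 28 [(np.float64(0.46), [0.94, 1.02, -0.47, 1.21, -0.44, 1.6, 0.68]), (np.float64(0.46), [0.94, 1.02, -0.47, 1.21, -0.44, 1.6, 0.68])]
-90 0.182 34 [(np.float64(0.16), [-0.12, 0.47, -0.07, 1.8, 1.08, 1.39, 2.44]), (np.float64(0.16), [-0.12, 0.47, -0.07, 1.8, 1.08, 1.39, 2.44])]
-90 0.062 32 [(np.float64(0.36), [-0.12, 0.67, -0.08, 1.81, 1.14, 1.3, 2.24]), (np.float64(0.36), [-0.12, 0.67, -0.08, 1.81, 1.14, 1.3, 2.24])]
180 0.182 0 []
180 0.062 0 []
```

Run:
```python
from sim import *;from h import head,delta,status
T=lambda G,R:np.array(G)+.005*R[:,2]
q=np.array(status.get_obs()['joint_pos'])
for az,dip,G in [(20,75,[.5,-.2,.25]),(60,60,[.52,-.22,.25]),(90,45,[.55,-.22,.25]),(90,30,[.576,-.225,.182])]:
    R=head(az,dip);q,e=go(q,T(G,R),R);print(az,dip,q.round(2),e);delta(G,R)
q=np.array(D[4][0]);R=head(90,30);print("direct",go(q,T([.576,-.225,.2],R),R))
delta([.56,-.22,.25],head(90,60),"W");
```

```text
20 75 [ 2.37 -0.5  -1.47  1.8  -0.78  1.3  -0.24] 0.06251841463102573
 [13.43, -0.69, -48.59] [-0.0111, -0.0468, 0.0059]
60 60 [ 2.6  -0.5  -1.47  1.67 -1.05  1.68  0.66] 0.14355155378793827
 [35.28, 11.19, -83.45] [0.0146, -0.0412, 0.0127]
90 45 [ 2.6  -0.5  -1.47  1.47 -1.11  2.06  1.18] 0.3015628756815272
 [61.38, 17.58, -104.59] [0.038, -0.0569, 0.0184]
90 30 [ 2.6  -0.5  -1.47  1.51 -1.21  2.06  1.27] 0.398386930018958
 [75.19, 26.44, -96.57] [0.0434, -0.0665, 0.0896]
direct (array([ 1.29085517,  1.23638659, -1.36822646,  1.16223508,  0.14863665,
        1.69681713,  0.12468777]), np.float64(1.3534600766333508e-08))
W [46.94, 8.62, -111.11] [0.0466, -0.0611, 0.0217]
```

```bash
cat > srch.py <<'E'
from sim import *;from h import head,delta,status
T=lambda G,R:np.array(G)+.005*R[:,2]
q0=np.array(status.get_obs()['joint_pos']);g=np.random.default_rng(1);out=[]
mar=lambda q:np.min(np.minimum(q-lo,hi-q))
Rg=head(90,30)
for i in range(250):
    w=np.r_[g.uniform([.35,-.55,.22],[.65,0,.42]),g.uniform(-100,120),g.uniform(20,90)].round(2)
    R=head(w[3],w[4]);q,e=go(q0,T(w[:3],R),R,8)
    if e>.01: continue
    qf,ef=go(q,T([.576,-.225,.19],Rg),Rg,8)
    if ef<.005: out.append((mar(qf),mar(q),w,q,qf))
out.sort(key=lambda t:-min(t[0],t[1]))
for o in out[:6]:print(round(o[0],2),round(o[1],2),o[2].tolist(),o[3].round(2).tolist(),o[4].round(2).tolist())
w=out[0][2];delta(w[:3],head(w[3],w[4]),"W")
E
time python3 srch.py
```

```text
0.39 0.39 [0.38, -0.3, 0.24, 19.55, 63.72] [1.99, -0.06, -1.08, 1.97, -0.55, 1.11, -0.1] [1.22, 1.08, -1.08, 1.17, -0.09, 1.67, 0.3]
0.39 0.45 [0.41, -0.24, 0.38, 43.86, 62.68] [1.83, -0.05, -1.02, 1.68, -0.52, 1.5, 0.05] [1.19, 1.05, -1.01, 1.17, -0.15, 1.67, 0.33]
0.39 0.45 [0.39, -0.3, 0.42, 30.92, 60.36] [1.9, -0.05, -0.95, 1.61, -0.56, 1.52, -0.06] [1.19, 1.04, -0.99, 1.17, -0.16, 1.67, 0.34]
0.39 0.44 [0.36, -0.53, 0.39, -26.58, 42.31] [2.13, -0.06, -0.94, 1.81, -0.79, 0.84, -0.47] [1.18, 1.03, -0.98, 1.18, -0.17, 1.67, 0.35]
0.38 0.5 [0.39, -0.35, 0.24, 31.9, 38.23] [1.98, 0.37, -0.97, 1.87, -0.66, 1.17, 0.32] [1.16, 1.01, -0.94, 1.18, -0.2, 1.68, 0.37]
0.38 0.37 [0.42, -0.15, 0.32, 73.22, 45.18] [1.69, 0.25, -1.1, 1.75, -0.52, 1.54, 0.38] [1.16, 1.0, -0.92, 1.18, -0.22, 1.68, 0.38]
W [18.01, 9.86, -46.68] [-0.064, 0.0995, 0.0012]
real	0m18.403s
user	0m18.651s
sys	0m0.070s
```

```bash
python3 -c "
from h import *
delta([.40,-.27,.40],head(35,61))"
```

```text
[25.01, 11.79, -60.59] [-0.0189, 0.0631, -0.1525]
```

Request:
play_rows(plan=[25,11.8,-60.6,-0.019,0.063,-0.1525,0.3,25,11.8,-60.6,-0.019,0.063,-0.1525,0.3,25,11.8,-60.6,-0.019,0.063,-0.1525,0.3,25,11.8,-60.6,-0.019,0.063,-0.1525,0.3,25,11.8,-60.6,-0.019,0.063,-0.1525,0.3,25,11.8,-60.6,-0.019,0.063,-0.1525,0.3,25,11.8,-60.6,-0.019,0.063,-0.1525,0.3,25,11.8,-60.6,-0.019,0.063,-0.1525,0.3,25,11.8,-60.6,-0.019,0.063,-0.1525,0.3])

```text
clock: 8.75
position: [0.4024, -0.2672, 0.3944]
ee_rot: [0.922, 0.294, 0.239, -0.075]
ft_force: [0.7, 0.3, -4.3]
grip_width: 0.696
grasp_force: 86.4
```

Run:
```python
from sim import *;from h import *
show();delta([.40,-.27,.40],head(35,61),"W")
q=np.array(status.get_obs()['joint_pos']);R=head(90,30)
print(go(q,np.array([.576,-.225,.19])+.005*R[:,2],R))
delta([.576,-.225,.182],R,"hover")
```

```text
8.75 [ 0.4024 -0.2672  0.3944] [ 1.735 -0.076 -0.845  1.671 -0.564  1.497 -0.027] [ 0.7  0.3 -4.3] [-0.83  1.52  0.04] 0.6957347541099858 86.36051416397095
[[0.713, 0.579, 0.396], [0.507, -0.815, 0.28], [0.485, 0.002, -0.874]]
W [-0.11, -0.02, 0.37] [-0.0004, 0.0009, -0.0016]
(array([ 1.15090468,  0.99924911, -0.90627622,  1.17738902, -0.22661456,
        1.67707013,  0.38664779]), np.float64(1.1099834305062827e-08))
hover [38.79, 28.62, -39.35] [0.0431, 0.0622, 0.2697]
```

Request:
play_rows(plan=[38.79,28.62,-39.35,0.0431,0.0622,0.2697,0.3,38.79,28.62,-39.35,0.0431,0.0622,0.2697,0.3,38.79,28.62,-39.35,0.0431,0.0622,0.2697,0.3,38.79,28.62,-39.35,0.0431,0.0622,0.2697,0.3,38.79,28.62,-39.35,0.0431,0.0622,0.2697,0.3,38.79,28.62,-39.35,0.0431,0.0622,0.2697,0.3,38.79,28.62,-39.35,0.0431,0.0622,0.2697,0.3,38.79,28.62,-39.35,0.0431,0.0622,0.2697,0.3,38.79,28.62,-39.35,0.0431,0.0622,0.2697,0.3,38.79,28.62,-39.35,0.0431,0.0622,0.2697,0.3,38.79,28.62,-39.35,0.0431,0.0622,0.2697,0.3])

```text
clock: 10.12
position: [0.5755, -0.2214, 0.1802]
ee_rot: [0.612, 0.613, 0.354, -0.353]
ft_force: [-0.1, 0.0, -4.8]
grip_width: 0.692
grasp_force: 86.0
```

Run:
```python
from h import *
show();delta([.576,-.225,.182],head(90,30),"hover")
m=viewer.camera_model("top")
t=viewer.camera("top")[:,:,::-1];s=viewer.camera("side")[:,:,::-1]
cv2.imwrite("pics/top3.png",t);cv2.imwrite("pics/side3.png",s)
cv2.imwrite("pics/both3.png",np.hstack([cv2.resize(t[130:250,310:430],(400,400)),cv2.resize(s[100:220,290:410],(400,400))]))
ms=viewer.camera_model("side")
print("expected cap top px",proj(m,np.array([.576,-.222,.23])),proj(ms,np.array([.576,-.222,.23])),"base side px",proj(ms,np.array([.576,-.222,.13])))
```

```text
10.125 [ 0.5755 -0.2214  0.1802] [ 1.163  1.019 -0.931  1.179 -0.2    1.669  0.381] [-0.1  0.  -4.8] [-2.28 -0.07 -0.12] 0.6920683696049471 86.01502776145935
[[-0.001, 1.0, 0.0], [0.501, 0.0, 0.866], [0.866, 0.001, -0.501]]
hover [0.02, 0.05, 0.08] [-0.0003, 0.0005, 0.001]
expected cap top px [375.28801064 191.25277505] [354.38508436 125.350625  ] base side px [353.36099221 161.28481821]
```

View pics/both3.png

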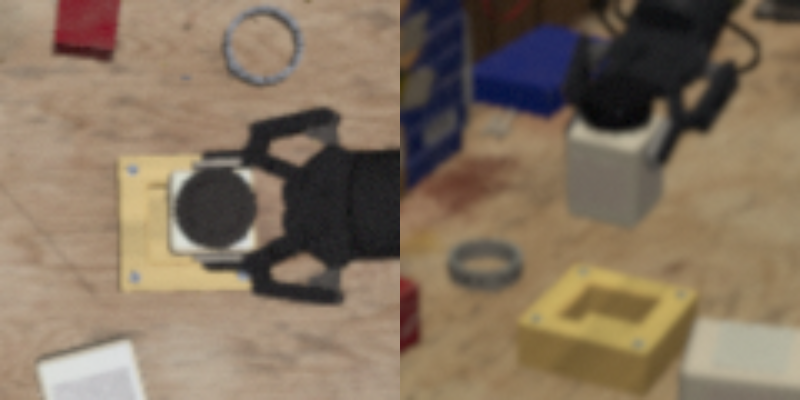

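Run:
```python
from h import *
m=viewer.camera_model("top");o=status.get_obs()
im=cv2.imread("pics/top3.png");v=im.max(2)
k=np.zeros_like(v);k[170:215,355:389]=(v[170:215,355:389]<90)*255
n,l,st,c=cv2.connectedComponentsWithStats(k)
lab=l[192,374];mk=(l==lab).astype(np.uint8);print(st[lab],c[lab])
cn=max(cv2.findContours(mk,0,1)[0],key=cv2.contourArea);P=np.array([onz(m,p[0],.227) for p in cn])[:,:2]*1000
print(cv2.minEnclosingCircle(P.astype(np.float32)),cv2.minAreaRect(P.astype(np.float32)), "ellipse",cv2.fitEllipse(P.astype(np.float32)))
# white shoulder
w=np.zeros_like(v);s=im.min(2);w[175:212,355:390]=(s[175:212,355:390]>165)*255
cn=max(cv2.findContours(w,0,1)[0],key=cv2.contourArea);P=np.array([onz(m,p[0],.2) for p in cn])[:,:2]*1000
print("shoulder",cv2.minAreaRect(P.astype(np.float32)))
```

```text
[363 180  24  25 444] [374.27027027 191.73423423]
((575.4737548828125, -221.0374755859375), 28.460527420043945) ((574.6557006835938, -219.53067016601562), (52.05370330810547, 52.67586135864258), 39.13545227050781) ellipse ((575.2626342773438, -220.13218688964844), (51.42904281616211, 53.980506896972656), 67.84961700439453)
shoulder ((556.4390869140625, -201.44387817382812), (14.109189987182617, 16.51171112060547), 89.46320343017578)
```

Request:
play_rows(plan=[0,0,0,-0.03,0,0.017,0.3,0,0,0,-0.06,0,0.034,0.3,0,0,0,-0.07,0.0003,0.0393,0.3,0,0,0,-0.076,0.0003,0.0428,0.3,0,0,0,-0.081,0.0003,0.0456,0.3,0,0,0,-0.086,0.0003,0.0484,0.3,0,0,0,-0.088,0.0003,0.0497,0.3,0,0,0,-0.088,0.0003,0.0497,0.3])

```text
clock: 11.22
position: [0.5784, -0.2203, 0.0875]
ee_rot: [0.608, 0.614, 0.358, -0.354]
ft_force: [-8.0, 0.1, 34.5]
grip_width: 0.692
grasp_force: 90.6
```

Run:
```python
from h import *
show()
```

```text
11.225 [ 0.5784 -0.2203  0.0875] [ 1.143  1.13  -0.886  1.191 -0.145  1.59   0.466] [-8.   0.1 34.5] [4.11 1.27 1.15] 0.6917629815073055 90.61215162277222
[[-0.01, 1.0, 0.001], [0.493, 0.004, 0.87], [0.87, 0.01, -0.493]]
```

Request:
play_rows(plan=[0,0,0,0.006,0,-0.0035,0.3,0,0,0,0.012,0,-0.007,0.3,0,0,0,0.012,0,-0.007,0.3,0,0,0,0.012,0,-0.007,0.3])

```text
clock: 11.72
position: [0.5759, -0.222, 0.0918]
ee_rot: [0.612, 0.613, 0.354, -0.354]
ft_force: [1.1, -0.6, -5.1]
grip_width: 0.694
grasp_force: 88.3
```

Run:
```python
from h import *
show()
t=viewer.camera("top")[:,:,::-1];s=viewer.camera("side")[:,:,::-1]
cv2.imwrite("pics/top4.png",t);cv2.imwrite("pics/side4.png",s)
cv2.imwrite("pics/both4.png",np.hstack([cv2.resize(t[162:232,335:405],(400,400),interpolation=2),cv2.resize(s[130:230,300:400],(400,400),interpolation=2)]))
```

```text
11.725 [ 0.5759 -0.222   0.0918] [ 1.146  1.12  -0.885  1.194 -0.145  1.594  0.456] [ 1.1 -0.6 -5.1] [-1.76  0.04 -0.  ] 0.6941178120597019 88.25579881668091
[[-0.001, 1.0, -0.001], [0.499, 0.001, 0.866], [0.866, 0.0, -0.499]]
```

View pics/both4.png

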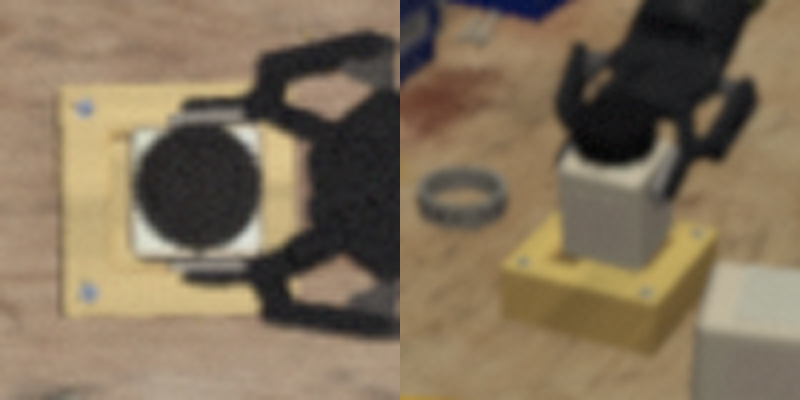

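Run:
```python
from h import *
ms=viewer.camera_model("side")
def edge(fn,rows,c0,c1):
    im=cv2.GaussianBlur(cv2.imread(fn)[:,:,0].astype(float),(3,3),0);P=[]
    for r in rows:
        g=np.clip(np.diff(im[r,c0:c1]),0,None);g[g<g.max()*.3]=0
        P.append(((g*np.arange(len(g))).sum()/g.sum()+c0+.5,r))
    P=np.array(P);k=np.polyfit(P[:,1],P[:,0],1);print(fn,P[::4,0].round(2),"du/dv",k[0].round(4));return k[0]
# side3: crop factor 3.33 origin (290,100): left edge u~340, rows 137..158 ; side4: factor 4 origin (300,130): u~340.5, rows 174..193
for fn,rows,zc in(("pics/side3.png",range(139,158),.165),("pics/side4.png",range(173,191),.075)):
    k=edge(fn,rows,334,347)
    c=np.array([.606,-.192,zc])
    for ph in (0,2,4,6,8):
        d=np.array([0,np.sin(np.radians(ph)),np.cos(np.radians(ph))]);A=proj(ms,c+.03*d)-proj(ms,c-.03*d);print(ph,(A[0]/A[1]).round(4),end=' | ')
    print()
```

```text
pics/side3.png [340.89 342.4  340.8  340.38 339.17] du/dv -0.1075
0 -0.0113 | 2 0.0058 | 4 0.0235 | 6 0.0418 | 8 0.0609 | 
pics/side4.png [340.01 340.28 340.42 339.89 340.35] du/dv -0.0092
0 -0.0113 | 2 0.0065 | 4 0.025 | 6 0.0442 | 8 0.0642 |
```

Run:
```python
from h import *
m=viewer.camera_model("top")
for fn in("pics/top0.png","pics/top4.png"):
    im=cv2.imread(fn)
    print(fn,"row", [tuple(int(v) for v in im[203:206,u].mean(0)) for u in range(344,386)])
    print("col359-361",[(r,int(im[r,359:362,0].mean())) for r in range(176,220)])
for y,z in((-.192,.114),(-.192,.042),(-.252,.114),(-.189,.04),(-.1893,.01),(-.252,.042)):print(y,z,proj(m,np.array([.56,y,z])).round(2))
for x,z in((.606,.114),(.546,.114),(.546,.042),(.606,.042),(.608,.04),(.5435,.04),(.52,.04),(.632,.04)):print(x,z,proj(m,np.array([x,-.195,z])).round(2))
```

```text
pics/top0.png row [(103, 127, 151), (86, 114, 134), (102, 143, 163), (117, 164, 185), (120, 167, 187), (119, 166, 187), (118, 165, 185), (119, 166, 186), (118, 165, 187), (116, 164, 187), (116, 168, 191), (124, 176, 199), (129, 180, 202), (128, 179, 203), (128, 179, 202), (129, 181, 203), (130, 180, 202), (129, 181, 203), (130, 181, 203), (129, 179, 203), (130, 181, 205), (131, 182, 204), (131, 182, 205), (130, 183, 205), (131, 182, 204), (132, 183, 206), (131, 182, 205), (131, 183, 205), (133, 185, 208), (131, 183, 206), (134, 184, 208), (130, 181, 204), (106, 149, 170), (74, 110, 129), (93, 135, 158), (114, 161, 185), (122, 169, 190), (122, 168, 189), (122, 170, 191), (122, 170, 190), (122, 169, 190), (122, 168, 190)]
col359-361 [(176, 112), (177, 126), (178, 128), (179, 127), (180, 132), (181, 136), (182, 134), (183, 129), (184, 112), (185, 89), (186, 103), (187, 126), (188, 126), (189, 118), (190, 117), (191, 119), (192, 120), (193, 119), (194, 121), (195, 121), (196, 120), (197, 120), (198, 119), (199, 119), (200, 120), (201, 122), (202, 127), (203, 128), (204, 130), (205, 130),
[... 1093 characters left out ...]
, (194, 40), (195, 43), (196, 42), (197, 54), (198, 63), (199, 85), (200, 109), (201, 146), (202, 173), (203, 193), (204, 198), (205, 186), (206, 152), (207, 104), (208, 115), (209, 119), (210, 131), (211, 134), (212, 133), (213, 133), (214, 132), (215, 132), (216, 128), (217, 120), (218, 113), (219, 118)]
-0.192 0.114 [357.86 200.85]
-0.192 0.042 [355.64 202.16]
-0.252 0.114 [381.21 200.77]
-0.189 0.04 [354.49 202.2 ]
-0.1893 0.01 [353.79 202.69]
-0.252 0.042 [377.44 202.08]
0.606 0.114 [358.87 183.04]
0.546 0.114 [359.08 206.28]
0.546 0.042 [356.77 207.23]
0.606 0.042 [356.58 185.52]
0.608 0.04 [356.52 184.86]
0.5435 0.04 [356.72 208.16]
0.52 0.04 [356.79 216.69]
0.632 0.04 [356.45 176.24]
```

Request:
play_rows(plan=[0,0,0,0,0.0017,-0.0004,0.3,0,0,0,-0.004,0.0017,0.0016,0.3,0,0,0,-0.006,0.0017,0.003,0.3,0,0,0,-0.008,0.0017,0.0041,0.3,0,0,0,-0.01,0.0017,0.0053,0.3,0,0,0,-0.01,0.0017,0.0053,0.3])

```text
clock: 12.58
position: [0.5786, -0.2215, 0.0874]
ee_rot: [0.609, 0.613, 0.357, -0.355]
ft_force: [-12.2, -1.9, 30.1]
grip_width: 0.697
grasp_force: 90.6
```

Request:
play_rows(plan=[0,0,0,0.0039,-0.001,-0.0022,0.3,0,0,0,0.0039,0.001,-0.0022,0.3,0,0,0,0.0049,0.001,-0.0005,0.3,0,0,0,0.0049,-0.001,-0.0005,0.3,0,0,0,0.0049,-0.003,-0.0005,0.3,0,0,0,0.0039,-0.003,-0.0022,0.3,0,0,0,0.0029,-0.003,-0.0039,0.3,0,0,0,0.0029,-0.001,-0.0039,0.3,0,0,0,0.0029,0.001,-0.0039,0.3,0,0,0,0.0039,-0.001,-0.0022,0.3,0,0,0,0.0039,-0.001,-0.0022,0.3])

```text
clock: 13.95
position: [0.5781, -0.2216, 0.0877]
ee_rot: [0.611, 0.613, 0.356, -0.353]
ft_force: [1.5, 1.3, 8.9]
grip_width: 0.694
grasp_force: 89.2
```

Run:
```python
from h import *
show()
```

```text
13.95 [ 0.5781 -0.2216  0.0877] [ 1.142  1.128 -0.884  1.19  -0.144  1.59   0.461] [1.5 1.3 8.9] [ 0.24 -0.49 -0.34] 0.6940953061520126 89.19161796569824
[[-0.005, 1.0, 0.001], [0.497, 0.001, 0.868], [0.867, 0.005, -0.497]]
```

Run:
```python
from h import *
w=viewer.camera("wrist")[:,:,::-1];s=viewer.camera("side")[:,:,::-1]
cv2.imwrite("pics/w5.png",w);cv2.imwrite("pics/side5.png",s)
cv2.imwrite("pics/both5.png",np.vstack([cv2.resize(w[60:360],(640,300)),np.hstack([cv2.resize(s[150:225,315:385],(320,300),interpolation=2),cv2.resize(w[150:350,220:420],(320,300),interpolation=2)])]))
```

```text
(no output)
```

View pics/both5.png

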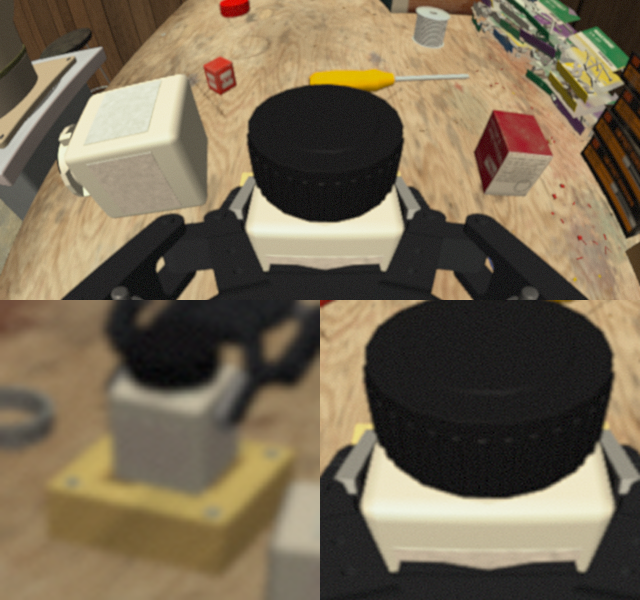

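Run:
```python
from h import *
s=cv2.imread("pics/side5.png");ms=viewer.camera_model("side");t=cv2.imread("pics/top4.png");mt=viewer.camera_model("top")
def ov(im,m,x0,y0,w,h,f,polys):
    c=cv2.resize(im[y0:y0+h,x0:x0+w],None,fx=f,fy=f,interpolation=2)
    for P,col in polys:
        q=np.array([(proj(m,p)-[x0,y0]+.5)*f for p in P]);cv2.polylines(c,[np.round(q*8).astype(np.int32)],True,col,1,cv2.LINE_AA,3)
    return c
def sq(c,h,z):return [np.array([c[0]+a*h,c[1]+b*h,z]) for a,b in((1,1),(1,-1),(-1,-1),(-1,1))]
H=(.576,-.2215);J=(.578,-.2235)
A=ov(s,ms,315,150,75,75,7,[(sq(H,.056,.04),(0,0,255)),(sq(H,.03225,.04),(0,255,0)),(sq(H,.056,0),(0,0,255)),(sq((.578,-.2215),.03,.04),(255,0,0)),(sq((.578,-.2215),.03,.112),(255,0,0))])
B=ov(cv2.imread("pics/top0.png"),mt,340,170,55,55,5,[(sq(H,.056,.04),(0,0,255)),(sq(H,.03225,.04),(0,255,0)),(sq(H,.03225,.01),(255,0,0))])
B2=ov(t,mt,340,170,55,55,5,[(sq(H,.056,.04),(0,0,255)),(sq((.5759,-.2220),.03,.114),(255,0,0))])
R=np.vstack([B,B2]);A=cv2.resize(A,(525,550)) if False else cv2.copyMakeBorder(A,0,R.shape[0]-A.shape[0],0,0,0)
cv2.imwrite("pics/ov5.png",np.hstack([A[:,:525],R]))
```

```text
(no output)
```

View pics/ov5.png

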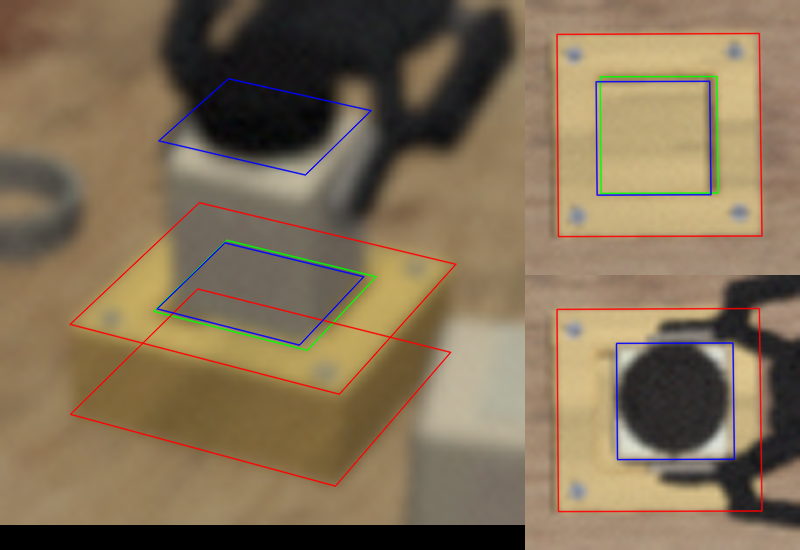

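Request:
play_rows(plan=[0,0,0,0.0087,-0.0005,-0.005,0.3,0,5,0,0.0173,-0.0005,-0.01,0.3,0,5,0,0.0173,-0.0005,-0.01,0.3,0,5,0,0.0173,-0.0005,-0.01,0.3,0,5,0,0.0173,-0.0005,-0.01,0.3])

```text
clock: 14.68
position: [0.5764, -0.222, 0.1055]
ee_rot: [0.596, 0.597, 0.38, -0.38]
ft_force: [-0.1, 0.4, -5.3]
grip_width: 0.689
grasp_force: 88.6
```

```bash
cat > tilt.py <<'E'
from h import *
ms=viewer.camera_model("side");mt=viewer.camera_model("top")
def left(fn,r0,r1):
    S=cv2.cvtColor(cv2.imread(fn),cv2.COLOR_BGR2HSV)[:,:,1].astype(float);P=[]
    for r in range(r0,r1):
        row=S[r,330:352];h,l=np.median(row[:5]),np.median(row[-6:]);th=(h+l)/2
        i=np.where((row[:-1]>th)&(row[1:]<=th))[0]
        if h-l>25 and len(i): i=i[0];P.append((r,330+i+(row[i]-th)/(row[i]-row[i+1])))
    P=np.array(P);k=np.polyfit(P[:,0],P[:,1],1);res=P[:,1]-np.polyval(k,P[:,0]);g=abs(res)<.6;k=np.polyfit(P[g,0],P[g,1],1)
    c=np.array([.606,-.192,.08]);phs=np.arange(-6,12.1,.5);sl=[]
    for ph in phs:
        d=np.array([0,np.sin(np.radians(ph)),np.cos(np.radians(ph))]);A=proj(ms,c+.03*d)-proj(ms,c-.03*d);sl.append(A[0]/A[1])
    print(fn,len(P),"slope",k.round(4),"resid",res.std().round(2),"lean to +y deg",np.interp(k[0],sl,phs).round(1),"u at rows",np.polyval(k,[r0,r1]).round(2))
E
python3 - <<'E'
from tilt import *
show()
cv2.imwrite("pics/side6.png",viewer.camera("side")[:,:,::-1]);cv2.imwrite("pics/top6.png",viewer.camera("top")[:,:,::-1])
left("pics/side3.png",140,158);left("pics/side4.png",174,192);left("pics/side5.png",175,191);left("pics/side6.png",170,187)
E
```

```text
14.675 [ 0.5764 -0.222   0.1055] [ 1.152  1.157 -0.9    1.159 -0.188  1.648  0.451] [-0.1  0.4 -5.3] [-1.81  0.04 -0.02] 0.6891767272448378 88.58632922172546
[[-0.002, 1.0, -0.001], [0.423, 0.002, 0.906], [0.906, 0.001, -0.423]]
pics/side3.png 18 slope [6.700000e-03 3.386759e+02] resid 0.13 lean to +y deg 2.0 u at rows [339.61 339.73]
pics/side4.png 18 slope [1.138000e-01 3.192357e+02] resid 0.21 lean to +y deg 12.0 u at rows [339.04 341.09]
pics/side5.png 16 slope [1.311000e-01 3.151846e+02] resid 0.22 lean to +y deg 12.0 u at rows [338.13 340.23]
pics/side6.png 17 slope [7.7400e-02 3.2581e+02] resid 0.22 lean to +y deg 9.3 u at rows [338.97 340.29]
```

```bash
cat >> tilt.py <<'E'
def cap(fn,zt):
    im=cv2.imread(fn);v=cv2.GaussianBlur(im.max(2),(3,3),0).astype(float);L=[];Rr=[]
    for r in range(190,198):
        row=v[r,352:390];i=np.where(row<110)[0]
        j=i[0];L.append(352+j-1+(row[j-1]-110)/(row[j-1]-row[j]))
        k=j
        while k+1<len(row) and row[k+1]<110:k+=1
        Rr.append(352+k+(110-row[k])/(row[k+1]-row[k]) if k+1<len(row) else np.nan)
    l,r=np.min(L),np.nanmax(Rr);yl=onz(mt,(l,194),zt-.022)[1];yr=onz(mt,(r,194),zt)[1];print(fn,"cap l,r px",round(l,2),round(r,2),"centre y from left",(yl-.028).round(4),"from right",(yr+.028).round(4))
E
python3 - <<'E'
from tilt import *
cap("pics/top3.png",.2307);cap("pics/top4.png",.142);cap("pics/top6.png",.156)
S=cv2.cvtColor(cv2.imread("pics/side6.png"),cv2.COLOR_BGR2HSV)[:,:,1]
for r in range(162,194,2):print(r,S[r,332:368].tolist())
E
```

```text
pics/top3.png cap l,r px 361.9 386.91 centre y from left -0.2215 from right -0.2203
pics/top4.png cap l,r px 357.81 380.15 centre y from left -0.2195 from right -0.2175
pics/top6.png cap l,r px 359.15 382.26 centre y from left -0.2217 from right -0.2207
162 [105, 102, 101, 102, 101, 99, 98, 93, 73, 40, 33, 38, 45, 47, 23, 43, 77, 21, 55, 113, 59, 20, 59, 0, 149, 39, 36, 93, 21, 28, 55, 45, 47, 47, 45, 43]
164 [110, 109, 108, 104, 101, 99, 98, 74, 49, 43, 44, 44, 46, 50, 48, 49, 48, 38, 41, 36, 49, 31, 55, 46, 36, 51, 38, 42, 50, 44, 47, 47, 46, 43, 37, 28]
166 [105, 105, 104, 104, 104, 100, 94, 68, 51, 47, 46, 47, 47, 45, 45, 45, 45, 47, 46, 45, 45, 42, 42, 41, 42, 40, 43, 44, 45, 43, 47, 48, 42, 34, 27, 23]
168 [99, 100, 102, 102, 101, 101, 95, 79, 54, 48, 46, 47, 45, 48, 46, 46, 44, 46, 46, 44, 45, 43, 46, 45, 46, 44, 46, 46, 45, 46, 44, 44, 32, 23, 23, 21]
170 [101, 104, 103, 104, 102, 102, 97, 82, 58, 48, 48, 44, 46, 48, 45, 48, 46, 46, 43, 43, 44, 44, 46, 44, 47, 45, 44, 45, 46, 44, 39, 30, 26, 21, 15, 10]
172 [104, 104, 103, 103, 101, 99, 95, 80, 57, 46, 41, 45, 46, 46, 46, 45,
[... 972 characters left out ...]
, 47, 49, 46, 44, 49, 61, 85, 100]
186 [99, 102, 108, 116, 123, 127, 123, 109, 80, 55, 49, 48, 44, 47, 46, 42, 47, 42, 44, 42, 44, 45, 46, 44, 44, 48, 46, 43, 43, 44, 47, 56, 80, 105, 121, 125]
188 [112, 118, 124, 128, 128, 128, 126, 118, 103, 80, 67, 57, 50, 47, 46, 46, 47, 47, 47, 42, 45, 46, 44, 46, 46, 42, 43, 45, 43, 51, 61, 90, 115, 127, 131, 131]
190 [125, 125, 127, 128, 128, 130, 130, 130, 133, 131, 124, 109, 100, 95, 83, 80, 72, 63, 60, 52, 48, 49, 49, 44, 46, 46, 49, 48, 57, 73, 101, 122, 133, 139, 135, 133]
192 [129, 127, 128, 129, 131, 131, 134, 135, 138, 139, 139, 137, 136, 134, 131, 133, 128, 127, 118, 110, 102, 95, 86, 78, 72, 65, 61, 74, 94, 115, 131, 140, 136, 137, 135, 130]
```

Request:
play_rows(plan=[0,2.5,0,0.0009,0.0012,0.0018,0.3,0,2.5,0,-0.004,0.0012,0.004,0.3,0,2.5,0,-0.0086,0.0012,0.0062,0.3,0,2.5,0,-0.0086,0.0012,0.0062,0.3,0,2.5,0,-0.0086,0.0012,0.0062,0.3], squeeze=115)

```text
clock: 15.4
position: [0.5777, -0.2203, 0.0953]
ee_rot: [0.587, 0.588, 0.393, -0.393]
ft_force: [-0.1, 0.0, -4.2]
grip_width: 0.693
grasp_force: 123.5
```

```bash
cat >> tilt.py <<'E'
def sh(fn,zs,cols=(359,361),T=None):
    b=cv2.imread(fn)[:,cols[0]:cols[1]+1,0].mean(1)
    up=[r for r in range(178,190) if b[r]<155<=b[r+1]];dn=[r for r in range(198,214) if b[r]>=150>b[r+1]]
    e=[up[0]+(155-b[up[0]])/(b[up[0]+1]-b[up[0]]),dn[-1]+(b[dn[-1]]-150)/(b[dn[-1]]-b[dn[-1]+1])]
    x=[onz(mt,(cols[0]+.5,k),zs)[0] for k in e];print("shoulder x edges",np.round(x,4),"centre",np.mean(x).round(4))
E
python3 - <<'E'
from tilt import *
show()
cv2.imwrite("pics/side7.png",viewer.camera("side")[:,:,::-1]);cv2.imwrite("pics/top7.png",viewer.camera("top")[:,:,::-1])
z=status.get_obs()['position'][2]
left("pics/side7.png",170,182);left("pics/side6.png",167,181);cap("pics/top7.png",z+.05);sh("pics/top4.png",.114);sh("pics/top6.png",.128);sh("pics/top7.png",z+.022)
E
```

```text
15.4 [ 0.5777 -0.2203  0.0953] [ 1.149  1.197 -0.899  1.142 -0.2    1.659  0.462] [-0.1  0.  -4.2] [-1.85  0.    0.  ] 0.693205958340931 123.46504211425781
[[-0.002, 1.0, -0.001], [0.382, 0.002, 0.924], [0.924, 0.001, -0.382]]
pics/side7.png 12 slope [1.170000e-02 3.363533e+02] resid 0.09 lean to +y deg 2.6 u at rows [338.34 338.48]
pics/side6.png 14 slope [2.210000e-02 3.354276e+02] resid 0.12 lean to +y deg 3.7 u at rows [339.12 339.43]
pics/top7.png cap l,r px 359.3 381.35 centre y from left -0.223 from right -0.22
shoulder x edges [0.6027 0.5466] centre 0.5747
shoulder x edges [0.6031 0.5486] centre 0.5758
shoulder x edges [0.6051 0.5487] centre 0.5769
```

Request:
play_rows(plan=[0,1.2,0,0,-0.0005,0,0.3,0,1.2,0,-0.005,-0.0005,0.0021,0.3,0,1.2,0,-0.0075,-0.0005,0.0031,0.3,0,1.2,0,-0.0095,-0.0005,0.0039,0.3,0,1.2,0,-0.0115,-0.0005,0.0047,0.3,0,1.2,0,-0.0115,-0.0005,0.0047,0.3])

```text
clock: 16.25
position: [0.577, -0.2203, 0.0825]
ee_rot: [0.583, 0.584, 0.399, -0.399]
ft_force: [-0.4, 0.8, -3.9]
grip_width: 0.687
grasp_force: 123.5
```

Request:
play_rows(plan=[0,0,0,-0.006,0,0.0022,0.3,0,0,0,-0.011,0,0.0042,0.3,0,0,0,-0.015,0,0.0057,0.3,0,0,0,-0.0185,0,0.0071,0.3,0,0,0,-0.0185,0,0.0071,0.3])

```text
clock: 16.88
position: [0.5771, -0.2203, 0.0627]
ee_rot: [0.583, 0.584, 0.399, -0.399]
ft_force: [-0.1, -0.6, -3.9]
grip_width: 0.687
grasp_force: 123.8
```

Request:
play_rows(plan=[0,0,0,-0.0019,0,0.0007,0.3,0,0,0,-0.0037,0,0.0014,0.3,0,0,0,-0.0037,0,0.0014,0.3])

```text
clock: 17.25
position: [0.5771, -0.2204, 0.0621]
ee_rot: [0.581, 0.585, 0.401, -0.4]
ft_force: [-7.2, -1.2, 12.6]
grip_width: 0.686
grasp_force: 124.8
```

Request:
play_rows(plan=[0,0,0,0.002,0,-0.001,0.3,0,0,0,0.002,0,-0.001,0.85,0,0,0,0.002,0,-0.001,1,0,0,0,0.002,0,-0.001,1,0,0,0,0.004,0,-0.02,1,0,0,0,0.01,0,-0.06,1,0,0,0,0.03,0,-0.11,1,0,0,0,0.05,0,-0.15,1])

```text
clock: 18.25
position: [0.5769, -0.3438, 0.161]
ee_rot: [0.583, 0.584, 0.399, -0.399]
ft_force: [0.6, -0.2, -0.3]
grip_width: 0.999
grasp_force: 0.0
```

Run:
```python
from tilt import *
from sim import go,solve,FK,D,lo,hi
show()
t=viewer.camera("top")[:,:,::-1];s=viewer.camera("side")[:,:,::-1]
cv2.imwrite("pics/top8.png",t);cv2.imwrite("pics/side8.png",s)
cv2.imwrite("pics/both8.png",np.hstack([cv2.resize(t[160:230,330:400],(400,400),interpolation=2),cv2.resize(s[130:230,300:400],(400,400),interpolation=2)]))
print(proj(ms,np.array([.576,-.2215,.11])),proj(ms,np.array([.576,-.2215,.116])),proj(mt,np.array([.576,-.2215,.11])))
q=status.get_obs()['joint_pos']
v=t.max(2)
k=np.zeros_like(v);k[178:212,352:386]=(v[178:212,352:386]<95)*255
cn=max(cv2.findContours(k,0,1)[0],key=cv2.contourArea);print("cap",cv2.contourArea(cn),cv2.minEnclosingCircle(np.array([onz(mt,p[0],.105)[:2]*1000 for p in cn],np.float32)))
M=cv2.moments(cn);print(onz(mt,(M['m10']/M['m00'],M['m01']/M['m00']),.1))
for az in (-180,-150,-120,-90,-60,-30,0,30,60,90):   # tool y azimuth for vertical grasp on cap
    R=frame([np.cos(np.radians(az)),np.sin(np.radians(az)),0],[0,0,-1]);o=solve(np.array([.576,-.2215,.1]),R,12)
    print(az,len(o),o and (round(o[0][0],2),o[0][1].round(2).tolist()))
```

```text
18.25 [ 0.5769 -0.3438  0.161 ] [ 1.098  1.268 -0.877  0.741 -0.216  1.984  0.408] [ 0.6 -0.2 -0.3] [-0.94  0.01 -0.05] 0.9985135196980867 0.0
[[-0.001, 1.0, 0.0], [0.363, 0.0, 0.932], [0.932, 0.001, -0.363]]
[353.08525299 168.21626976] [353.14338615 166.17011344] [369.09840035 194.7045464 ]
cap 311.5 ((576.744873046875, -222.25909423828125), 27.190261840820312)
[ 0.57681795 -0.22310442  0.1       ]
-180 8 (np.float64(0.0), [-0.21, 0.5, 0.65, 1.68, -0.34, 1.08, -2.6])
-150 8 (np.float64(0.28), [0.28, 0.43, 0.02, 1.65, -0.01, 1.07, -2.32])
-120 8 (np.float64(0.77), [0.32, 0.43, -0.03, 1.65, 0.01, 1.07, -1.81])
-90 8 (np.float64(0.78), [0.35, 0.43, -0.08, 1.64, 0.04, 1.07, -1.3])
-60 7 (np.float64(0.78), [0.39, 0.43, -0.12, 1.64, 0.06, 1.07, -0.8])
-30 7 (np.float64(0.78), [0.43, 0.44, -0.17, 1.64, 0.08, 1.07, -0.29])
0 7 (np.float64(0.78), [0.47, 0.44, -0.22, 1.64, 0.11, 1.08, 0.22])
30 7 (np.float64(0.79), [0.51, 0.45, -0.27, 1.63, 0.13, 1.08, 0.72])
60 6 (np.float64(0.79), [0.54, 0.45, -0.32, 1.63, 0.16, 1.08, 1.23])
90 6 (np.float64(0.79), [0.58, 0.46, -0.37, 1.63, 0.18, 1.09, 1.74])
```

View pics/both8.png

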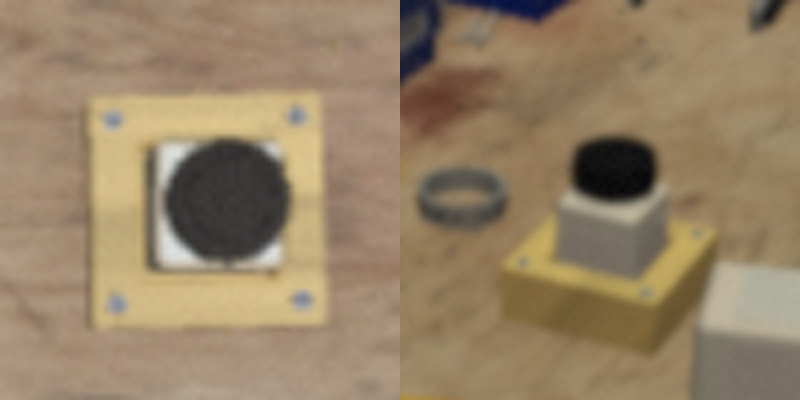

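Run:
```python
from h import *
from sim import go
R=frame([1,0,0],[0,0,-1]);q=status.get_obs()['joint_pos']
for z in(.2,.1):
    T=[.577,-.2223,z]; delta(T,R,z,back=0);q,e=go(q,np.array(T),R);print(q.round(2),e)
R=frame([np.cos(1.5),np.sin(1.5),0],[0,0,-1]);print(go(q,np.array(T),R))
```

```text
0.2 [0.41, -68.54, 0.03] [0.0791, -0.0009, 0.1017]
[ 0.9   0.46 -0.8   1.51  0.33  1.32  0.07] 1.1813893754963432e-08
0.1 [0.41, -68.54, 0.03] [-0.014, -0.0015, 0.1383]
[ 0.87  0.55 -0.76  1.61  0.41  1.14  0.02] 1.0545231367674496e-10
(array([ 1.04562164,  0.67402769, -1.03693077,  1.60039224,  0.60827452,
        1.22325938,  1.38965652]), np.float64(3.554498052924136e-10))
```

Request:
play_rows(plan=[0.41,-68.5,0,0.0791,-0.0009,0.1017,1,0.41,-68.5,0,0.0791,-0.0009,0.1017,1,0.41,-68.5,0,0.0791,-0.0009,0.1017,1,0.41,-68.5,0,0.0791,-0.0009,0.1017,1,0.41,-68.5,0,0.0791,-0.0009,0.1017,1,0.41,-68.5,0,0.0791,-0.0009,0.1017,1,0.41,-68.5,0,0.0791,-0.0009,0.1017,1,0.41,-68.5,0,0.0791,-0.0009,0.1017,1,0.41,-68.5,0,0.0791,-0.0009,0.1017,1])

```text
clock: 19.48
position: [0.5756, -0.2196, 0.196]
ee_rot: [0.706, 0.709, 0.0, -0.004]
ft_force: [-0.1, -0.4, 0.4]
grip_width: 1.0
grasp_force: 0.0
```

Run:
```python
from h import *
show();delta([.577,-.2223,.100],frame([1,0,0],[0,0,-1]),"down",back=0)
```

```text
19.475 [ 0.5756 -0.2196  0.196 ] [ 0.894  0.463 -0.797  1.512  0.331  1.315  0.068] [-0.1 -0.4  0.4] [-0.03 -0.03 -0.01] 0.9998050632847771 0.0
[[-0.004, 1.0, -0.006], [1.0, 0.004, 0.006], [0.006, -0.006, -1.0]]
down [-0.33, -0.37, 0.23] [-0.0034, 0.002, 0.096]
```

Request:
play_rows(plan=[0,0,0,0,0,0.05,1,0,0,0,0,0,0.085,1,0,0,0,0,0,0.095,1,0,0,0,0,0,0.095,1])

```text
clock: 19.98
position: [0.5755, -0.219, 0.1016]
ee_rot: [0.706, 0.708, 0.0, -0.004]
ft_force: [-0.2, -0.2, 0.6]
grip_width: 1.001
grasp_force: 0.0
```

Run:
```python
from h import *
show();delta([.577,-.2223,.100],frame([1,0,0],[0,0,-1]),"down",back=0)
```

```text
19.975 [ 0.5755 -0.219   0.1016] [ 0.869  0.55  -0.76   1.609  0.4    1.152  0.019] [-0.2 -0.2  0.6] [ 0.04 -0.04 -0.05] 1.0010103985251564 0.0
[[-0.004, 1.0, -0.005], [1.0, 0.004, 0.006], [0.006, -0.005, -1.0]]
down [-0.3, -0.33, 0.22] [-0.0033, 0.0015, 0.0016]
```

Request:
play_rows(plan=[-0.3,-0.33,0,-0.0033,0.0015,0.0016,1,-0.3,-0.33,0,-0.0033,0.0015,0.0016,1,-0.3,-0.33,0,-0.0033,0.0015,0.0016,0.3,-0.3,-0.33,0,-0.0033,0.0015,0.0016,0.3,-0.3,-0.33,0,-0.0033,0.0015,0.0016,0.3,-0.3,-0.33,0,-0.0033,0.0015,0.0016,0.3,-0.3,-0.33,0,-0.0033,0.0015,0.0016,0.3], squeeze=80)

```text
clock: 20.85
position: [0.5773, -0.2216, 0.1012]
ee_rot: [0.705, 0.709, -0.0, 0.001]
ft_force: [-3.1, 0.8, 8.6]
grip_width: 0.635
grasp_force: 83.3
```

Request:
play_rows(plan=[0,0,-6,0,0,0,0.3,0,0,-12,0,0,0,0.3,0,0,-18,0,0,0,0.3,0,0,-24,0,0,0,0.3,0,0,-30,0,0,0,0.3,0,0,-36,0,0,0,0.3,0,0,-42,0,0,0,0.3,0,0,-48,0,0,0,0.3,0,0,-48,0,0,0,0.3])

```text
clock: 21.98
position: [0.5778, -0.2215, 0.1016]
ee_rot: [0.355, 0.935, -0.001, 0.001]
ft_force: [-2.5, 1.3, 10.8]
grip_width: 0.637
grasp_force: 83.7
```

```bash
cat > st.py <<'E'
from tilt import *
show()
o=status.get_obs();y=Ro.from_quat(o['ee_rot']).as_matrix()[:,1];print("tool y az",np.degrees(np.arctan2(y[1],y[0])).round(1))
E
python3 st.py
```

```text
21.975 [ 0.5778 -0.2215  0.1016] [ 0.972  0.611 -0.917  1.604  0.516  1.183  0.789] [-2.5  1.3 10.8] [0.06 0.65 0.12] 0.6366441910884769 83.70348623022437
[[-0.748, 0.664, 0.002], [0.664, 0.748, -0.002], [-0.003, -0.0, -1.0]]
tool y az 48.4
```

Request:
play_rows(plan=[0,0,-4,0,0,0,0.3,0,0,-8,0,0,0,0.3,0,0,-10,0,0,0,0.3])

```text
clock: 22.35
position: [0.5779, -0.2212, 0.1025]
ee_rot: [0.272, 0.962, -0.001, 0.001]
ft_force: [-6.9, 2.2, 21.5]
grip_width: 0.641
grasp_force: 84.6
```

```bash
python3 st.py
```

```text
22.35 [ 0.5779 -0.2212  0.1025] [ 0.992  0.625 -0.95   1.603  0.539  1.194  0.948] [-6.9  2.2 21.5] [ 0.54  1.61 -0.18] 0.641492433550167 84.57259196788073
[[-0.852, 0.524, 0.002], [0.524, 0.852, -0.002], [-0.003, -0.001, -1.0]]
tool y az 58.4
```

Request:
play_rows(plan=[0,0,-2,0,0,0,0.3,0,0,-4,0,0,0,0.3,0,0,-4,0,0,0,0.3])

```text
clock: 22.72
position: [0.5779, -0.2212, 0.1026]
ee_rot: [0.239, 0.971, -0.001, 0.001]
ft_force: [-7.5, 3.0, 19.4]
grip_width: 0.638
grasp_force: 84.6
```

```bash
python3 st.py
```

```text
22.725 [ 0.5779 -0.2212  0.1026] [ 1.     0.631 -0.963  1.602  0.549  1.198  1.011] [-7.5  3.  19.4] [ 0.53  1.55 -0.09] 0.638478965201931 84.56237783655524
[[-0.886, 0.464, 0.002], [0.464, 0.886, -0.002], [-0.003, -0.001, -1.0]]
tool y az 62.3
```

Request:
play_rows(plan=[0,0,0,0,0,-0.002,0.3,0,0,0,0,0,-0.004,0.3,0,0,0,0,0,-0.004,0.3,0,0,0,0,0,-0.004,0.3])

```text
clock: 23.22
position: [0.577, -0.2216, 0.1038]
ee_rot: [0.239, 0.971, -0.001, 0.0]
ft_force: [0.0, 0.3, -0.6]
grip_width: 0.635
grasp_force: 84.1
```

```bash
python3 st.py
```

```text
23.225 [ 0.577  -0.2216  0.1038] [ 1.002  0.629 -0.963  1.601  0.546  1.202  1.013] [ 0.   0.3 -0.6] [-0.    0.   -0.01] 0.6352423280396451 84.0550502948463
[[-0.885, 0.465, 0.0], [0.465, 0.885, -0.001], [-0.001, -0.001, -1.0]]
tool y az 62.3
```

Request:
play_rows(plan=[0,0,0,0,0,-0.004,0.3,0,0,0,0,0,-0.008,0.3,0,0,0,0,0,-0.013,0.3,0,0,0,0,0,-0.018,0.3,0,0,0,0,0,-0.024,0.3,0,0,0,0,0,-0.03,0.3,0,0,0,0,0,-0.034,0.3,0,0,0,0,0,-0.034,0.3,0,0,0,0,0,-0.034,0.3,0,0,0,0,0,-0.034,0.3])

```text
clock: 24.48
position: [0.577, -0.2215, 0.1379]
ee_rot: [0.239, 0.971, -0.001, 0.0]
ft_force: [1.3, -0.0, -1.1]
grip_width: 0.643
grasp_force: 84.1
```

```bash
cat >> st.py <<'E'
s=viewer.camera("side")[:,:,::-1];cv2.imwrite("pics/side9.png",s)
# column profile through jar axis (side view): brightness against row, and expected rows of mouth / shoulder / cap rim
c=proj(ms,np.array([.577,-.222,.1]))[0];g=s[:,:,:].mean(2)
print("u",c.round(1),[(r,int(g[r,int(c)-2:int(c)+3].mean())) for r in range(150,200,2)])
for n,z in(("captop",.146),("rim",.122),("mouth",.102),("shoulder",.082)):print(n,proj(ms,np.array([.577,-.222,z])).round(1))
a0=cv2.imread("pics/side8.png").astype(float)[180:198,335:372];print("jar body change since placed",abs(a0-s[180:198,335:372]).mean().round(1))
E
python3 st.py
```

```text
24.475 [ 0.577  -0.2215  0.1379] [ 1.016  0.595 -0.986  1.571  0.515  1.256  1.033] [ 1.3 -0.  -1.1] [ 0.01  0.   -0.03] 0.6427293398427297 84.07196743413806
[[-0.885, 0.465, 0.0], [0.465, 0.885, -0.001], [-0.001, -0.001, -1.0]]
tool y az 62.3
u 352.7 [(150, 110), (152, 53), (154, 19), (156, 20), (158, 18), (160, 14), (162, 10), (164, 10), (166, 11), (168, 19), (170, 25), (172, 61), (174, 115), (176, 114), (178, 121), (180, 162), (182, 172), (184, 145), (186, 115), (188, 112), (190, 111), (192, 109), (194, 108), (196, 109), (198, 121)]
captop [353.2 155.6]
rim [352.9 164. ]
mouth [352.7 170.8]
shoulder [352.6 177.5]
jar body change since placed 4.8
```

```bash
python3 -c "
from workcell import manip
print(manip.hand_in())"
```

```text
the job is handed in; nothing more can be done
None
```

I stood the jar upright in the holder and unscrewed the cap by turning the gripper about 62°. The cap is now held level about 20 mm above the mouth, and the job is handed in at 24.5 s; the final check was by force reading and image values, not a new picture.

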